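Set the bench multimeter to diode test

ROBOT

A 7-joint arm with a two-finger parallel gripper is mounted at the origin on the work surface. World frame = base frame: x ahead of the robot, y to its left, z up, the work surface at z = 0. Lengths are in m, angles in rad, forces in N, time in s.
With the tool pointing down it reaches from about 0.4 to 0.85 m from the base axis. Payload 4.5 kg.
Tool frame: the origin (TCP) lies at the very end of the fingers, on their centre line; the grasp point (between the pads) lies 19 mm behind it (tcp_to_grasp is the z of the grasp point in the tool frame, in m); z points along the fingers, y is the line along which they close (so a half turn about z gives the same grasp; the last joint's range is limited). The gripper opens to 88 mm and grips with 3 to 60 N. Pads are 18 mm wide; open, the fingers measure 123 mm over their backs; the gripper's body (75 mm by 187 mm) begins 45 mm behind the grasp point.
Start: joints at [-1.307, 0.689, -0.195, 1.565, 0.157, 0.902, -0.215], TCP at [0.142, 0.609, 0.239] pointing down, gripper open.
Joint ranges: [-3.01, 3.01], [-0.46, 2.08], [-1.47, 1.51], [0.13, 2.56], [-1, 4.14], [0.04, 2.09], [-2.66, 2.66]. Speed limits (rad/s): [2.57, 2.57, 3.14, 3.14, 3.14, 3.14, 3.14].

INTERFACE

Orientations are given as a unit quaternion [x, y, z, w].
In Python, from plant import * gives the robot as it stands. The module is installed in compiled form; this text tells all that it offers.
- The arm moves only by the shell command python3 -m jog 'ROWS' [OPENING] [FORCE]. ROWS is JSON, a list that holds one entry, the list of rows, each a list of 6 numbers: the shift along the tool's x, y, z in m, then the turn, a rotation vector about the tool's x, y, z in rad. In form: [[[dx, dy, dz, ax, ay, az], ...]]. A call has 1 to 12 rows; each row shifts and turns the commanded pose from where the row before left it, along the tool's axes as they then stand; what a row does not reach is not made up. A row lasts 1/8 s, in which the tool goes at most 62.5 mm and 10.7 degrees, less where a joint would pass 70% of its speed; a pose out of reach is approached as far as the arm can. A call with a gripper value outside its range is refused whole. OPENING is the finger opening in m, from 0 to 0.0881, set as the call begins (- or left out, the last holds). The fingers move at their own pace and stop on an object; FORCE is the grip in N (left out, the last holds). Time passes only in rows, so rows that do not move let the fingers close. It gives the time, the measured TCP pose, the force, the opening and the grip force at its end, in the units of the state.
- get_state(): the state, without advancing time (a new reading comes with each control period).
- snapshot(name): name is "side" or "top"; returns a dict with "frame" (420x560x3 uint8, red, green, blue), "mtx" (3x3 intrinsics, pixels), "D" ([k1, k2, p1, p2, k3] as OpenCV has them; the pictures are not rectified), "xyz" and "orientation" of the camera in the world. Camera axes: x right, y down, z forward; pixel columns grow to the right and rows downward; lengths in m; the calibration is good to about 2 mm. A picture is of the moment at which its call begins. There is no depth.
- finish_job(): hands the job in; it is judged then, once.
The state is a dict: "clock": time; "q": joint angles; "qd": joint speeds; "joint_torque": joint torques, N m; "tool_pos": TCP position; "eef_rot": TCP orientation; "contact_force": force on the tool from outside, world axes, zero at the start; "moment": the same for the moment, N m; "opening": opening from 0.0 (shut) to 1.0 (fully open); "finger_force": force on a finger pad.
Only numpy, scipy, OpenCV 4.12 (cv2) and the standard library are available. Lean on these libraries where they do the work, as an engineer would, in place of code of your own. Each camera call takes 0.05 s, during which the arm holds its last target. There are 200 camera calls.

TASK

Get the multimeter ready for checking diodes on the board. With a fingertip, push the thumb tab of its dial clockwise, click by click, until it points at the diode symbol (a triangle against a bar) and rests there in its click stop; then press the raised round select key above the dial fully down and let it come up again, to pick the diode test rather than the buzzer. Push gently, never gripping the tab; do not lift the meter or shove it about, and leave the other things on the bench alone.

Things in the scene. Friction and masses are not known exactly. Their poses are not given: they have to be found in the camera images.
- meter: Multimeter lying loose on its back, face up: grey face in a dark rubber boot, 215 long, 110 wide, face 46 above the bench, 0.8 to 1.1 kg; sideways pushes over about 4 N slide it. Origin: centre of its underside. x runs from its socket end to its display end, y to the left as one reads it, z up. At x -91 sockets, -30 dial axis, +37 key row, +73 display.
- dial_centre (a point): Point on the dial's axis at the height of the meter's face (on the meter, does not turn); axes as the meter's. The dial is a grey skirt, dia 60, 6 thick, on the face; a low fin 9 thick, its top 14.5 above the face, runs from the tab across the centre to 28 beyond it.
- selector (a joint): Dial angle q: 0 = tab along the meter's +y (circle, off), growing clockwise from above; tab direction in the meter's frame (sin q, cos q). Click stops 0.5236 apart: 0 circle, 1 wave, 2 line over dashes, 3 rectangle, 4 DIODE (q 2.094), 5 two bars, 6 thermometer (q 3.142, end). Starts in stop 0, 1 or 2. A spring detent: about 2 N at the tab moves it; just past half-way it snaps into the next stop.
- tab: Thumb tab: upright grey block at the pointing end of the dial, white line on top. 25 long (from 12 to 37 mm from the axis), 9 thick, from 2 to 24 above the meter's face: top 70 above the bench. Origin: centre of the block, 24.5 from the axis, 13 above the face; y radially outwards, z up, x clockwise.
- diode_mark (a point): Middle of the printed diode symbol (10 mm, white, flat on the face), 43.7 from the dial's axis.
- select_key (a joint): Travel of the raised key: 0 up, 0.004 m fully down; sprung, 1.3 N to start and 3.7 N fully down.
- key_top (a point): Centre of the top of the raised round key (on the key): grey, dia 16, standing 7 above the face when up, at meter x +37, y +30: leftmost of the key row between dial and display. The three other keys to its right are flush with the face.
- flux_jar: Bystander, loose: small amber jar with black cap, dia 37, 50 tall. Origin: centre of its underside.
- screwdriver: Bystander, loose: black-handled screwdriver lying flat, 150 long, about 25 thick. Origin: near its middle, underside.
- tweezers: Bystander, loose: steel tweezers lying flat, 130 long, 10 high. Origin: near its middle, underside.
- solder_reel: Bystander, loose: steel-grey solder reel standing on end, dia 60, 44 tall. Origin: centre of its underside.
- tip_cleaner: Bystander, loose: black round tip cleaner with brass wool on top, dia 72, 52 tall. Origin: centre of its underside.
- nozzle_wide: Bystander, loose: steel hot-air nozzle standing upright, foot dia 25, 56 tall, wide mouth. Origin: centre of its underside.
- nozzle_fine: Bystander, loose: steel hot-air nozzle standing upright, foot dia 25, 60 tall, fine mouth. Origin: centre of its underside.
- board_holder: Bystander, fixed: board holder with conical aluminium foot dia 110 and a green circuit board clamped between black jaws 110 above the bench; bars 190 to 240 long along its y. Origin: centre of the foot's underside.
There are look-alikes about, which are no part of the job. Leave any green or turquoise look-alike of the meter alone.

How it is judged:
On the way, in this order (a step that is already met when the one before it is completed fails the run):
1. the dial sits in the diode click stop (value of joint selector between 1.9744 and 2.2144 rad), for 0.3 s.
2. the raised key is pressed fully down (value of joint select_key above 0.003 m), for 0.05 s.
At the end, for the whole second after the job is handed in: The dial rests in the diode stop (within 0.12 rad of 2.094), the raised key is up again (under 1 mm down), and the meter lies flat and still on the bench within 30 mm of where it was (all of step 1 and velocity of joint selector between -0.1 and 0.1 rad/s and value of joint select_key below 0.001 m and height (world z) of meter below 0.004 m and linear speed of meter below 0.01 m/s and distance of meter from where it was at the start of the episode below 0.03 m); the robot touches nothing.
It fails at once if the meter is lifted or tipped (underside centre 10 mm up, or 10 degrees over) (height (world z) of meter above 0.01 m or angle between meter's own z axis and vertical above 0.17 rad).
It fails at once if the meter is shoved more than 30 mm (distance of meter from where it was at the start of the episode above 0.03 m).
It fails at once if the tab is gripped or forced: more than 20 N from the fingers (contact force between the fingers and tab above 20 N).
It fails at once if another thing on the bench is moved more than 20 mm (distance of any of flux_jar, screwdriver, tweezers, solder_reel, tip_cleaner, nozzle_wide, nozzle_fine from where it was at the start of the episode above 0.02 m).
It also fails if it takes over 54 s, if anything falls off the work surface, if the arm or the gripper's body presses on something with over 40 N, if the wrist force passes 120 N, or if a joint passes its speed limit or range.

## Working session

There is one attempt and no reset: what is moved stays moved. The work goes in short steps, Python scripts to look and compute and a shell command to move; the robot and the scene stay as the last step left them, time stands still between calls to the robot, and variables do not carry over. Pictures are saved under pics/ and viewed, at most 10 in all, crops included, and the job is handed in when it is done.

```bash
mkdir -p pics; python3 - <<'E'
from plant import *
import cv2,numpy as np,pickle
for n in("top","side"):
    s=snapshot(n); pickle.dump(s,open(n+".pkl","wb"))
    cv2.imwrite(f"pics/{n}0.png",s["frame"][:,:,::-1])
    print(n,s["mtx"],s["D"],s["xyz"],s["orientation"])
s=get_state();print(s)
E
```

```text
top [[515.41315075   0.         274.31541537]
 [  0.         515.41315075 209.33142488]
 [  0.           0.           1.        ]] [-0.06601204  0.          0.          0.          0.        ] [0.43796718 0.00499694 1.24036428] [ 0.71386573 -0.69897755  0.03286945 -0.02730753]
side [[384.75155886   0.         278.66801678]
 [  0.         384.75155886 213.19396175]
 [  0.           0.           1.        ]] [0.03678278 0.         0.         0.         0.        ] [0.36070283 0.624727   0.56481108] [-0.11525175  0.89063977 -0.43661119  0.05337142]
{'clock': 0.1, 'q': array([-1.3072371 ,  0.68994605, -0.19449297,  1.56621968,  0.1573079 ,
        0.90250897, -0.21509586]), 'qd': array([-7.96305073e-04, -1.99034751e-03,  9.80500936e-04, -3.86339036e-03,
       -3.12261636e-04, -4.84151804e-04, -5.32144401e-05]), 'joint_torque': array([-2.12419080e-03, -5.28501642e+01, -1.27100017e+00, -1.53837508e+01,
       -5.25485259e-02,  1.93707878e-03,  5.82785037e-05]), 'tool_pos': array([0.1422696 , 0.60801081, 0.2379663 ]), 'eef_rot': array([ 1.14596294e-01,  9.93411785e-01, -8.45666680e-04, -2.59028474e-05]), 'contact_force': array([0.20917511, 0.03969147, 0.82397425]), 'moment': array([ 0.00090052,  0.02059354, -0.00172118]), 'finger_force': 0.0, 'opening': 0.9997586631256541}
```

View pics/top0.png

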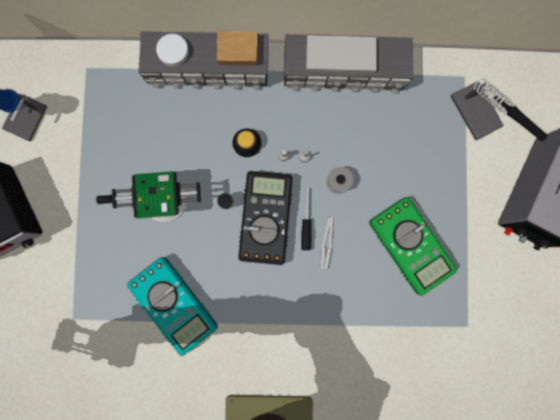

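View pics/side0.png

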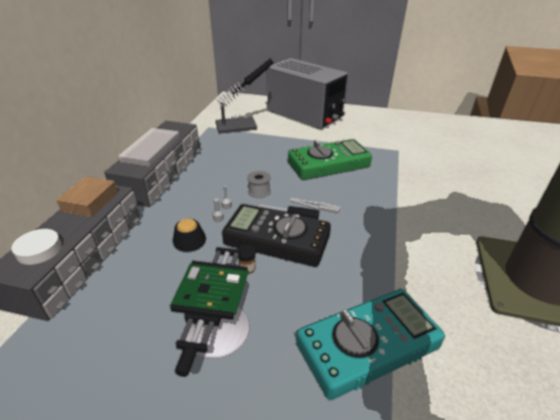

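Top: the black meter at about (266,218), display up at (268,185), dial at (264,230), and the flux jar just left at (225,201). I'll zoom in and measure.

```bash
cat > h.py <<'E'
import cv2,numpy as np
from scipy.spatial.transform import Rotation as R
def ray(s,uv,z):
    p=cv2.undistortPoints(np.array([[uv]],float),s["mtx"],np.array(s["D"]))[0,0]
    d=R.from_quat(s["orientation"]).apply([p[0],p[1],1]); c=np.array(s["xyz"])
    return c+d*(z-c[2])/d[2]
def pix(s,P):
    r=R.from_quat(s["orientation"]).inv(); 
    return cv2.projectPoints(np.array([P],float),r.as_rotvec(),r.apply(-np.array(s["xyz"])),s["mtx"],np.array(s["D"]))[0][0,0]
E
python3 - <<'E'
import pickle,cv2,numpy as np
from h import *
s=pickle.load(open("top.pkl","rb"));f=s["frame"]
c=f[160:275,210:345][:,:,::-1]
cv2.imwrite("pics/z1.png",cv2.resize(c,None,fx=5,fy=5,interpolation=cv2.INTER_CUBIC))
m=(f.max(2)<60).astype(np.uint8); m[:165]=0;m[270:]=0;m[:,:234]=0;m[:,:][:,298:]=0
m=cv2.morphologyEx(m,cv2.MORPH_CLOSE,np.ones((5,5)))
cs=max(cv2.findContours(m,0,2)[0],key=cv2.contourArea)
r=cv2.minAreaRect(cs);b=cv2.boxPoints(r);print(r)
P=np.array([ray(s,p,.046) for p in b]);print(P,np.linalg.norm(P-np.roll(P,1,0),axis=1),P.mean(0))
E
```

```text
((265.3516845703125, 217.05731201171875), (46.693477630615234, 90.02123260498047), 5.440331935882568)
[[ 0.4216757   0.07837878  0.046     ]
 [ 0.63089561  0.06395934  0.046     ]
 [ 0.62281891 -0.04505814  0.046     ]
 [ 0.41374289 -0.02906338  0.046     ]] [0.10773461 0.20971622 0.10931626 0.20968695] [0.52228328 0.01705415 0.046     ]
```

View pics/z1.png

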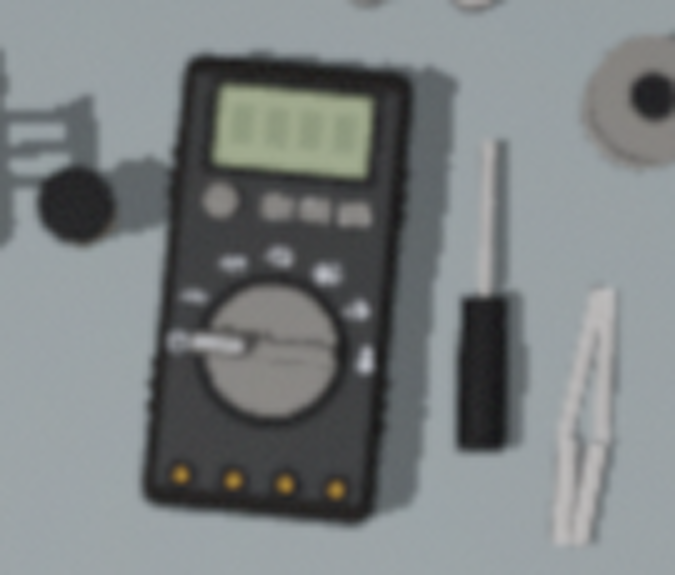

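Tab points at the circle (crop ~(205,343), stop 0); the diode symbol is at crop ~(327,272). Next: dial centre, key and bystander points.

```bash
python3 - <<'E'
import pickle
from h import *
s=pickle.load(open("top.pkl","rb"));t=pickle.load(open("side.pkl","rb"))
g=lambda x,y:(210+(x+.5)/5-.5,160+(y+.5)/5-.5)
for n,p,z in[("dial",(271,350),.052),("key",(220,201),.053),("disp",(292,130),.046),("sock0",(181,475),.046),("sock3",(337,490),.046),("tabline out",(190,343),.07),("circle",(178,342),.046),("therm",(365,360),.046),("jar",(77,204),.05)]:
    print(n,ray(s,g(*p),z).round(4))
for p in((222,183),(222,190),(200,183),(200,200)): print("bar",ray(s,p,.11).round(3))
d=ray(s,g(271,350),.052);print("dial in side",pix(t,d),"key",pix(t,ray(s,g(220,201),.053)))
# side: dial skirt ellipse
f=t["frame"][195:270,215:340][:,:,::-1]
cv2.imwrite("pics/z2.png",cv2.resize(f,None,fx=6,fy=6,interpolation=cv2.INTER_CUBIC))
E
```

```text
dial [0.492 0.02  0.052]
key [0.5605 0.0451 0.053 ]
disp [0.5953 0.0125 0.046 ]
sock0 [0.4337 0.0603 0.046 ]
sock3 [ 0.4283 -0.0119  0.046 ]
tabline out [0.4936 0.0566 0.07  ]
circle [0.4951 0.0632 0.046 ]
therm [ 0.4886 -0.0236  0.046 ]
jar [0.558  0.1115 0.05  ]
bar [0.59  0.114 0.11 ]
bar [0.575 0.113 0.11 ]
bar [0.589 0.163 0.11 ]
bar [0.552 0.161 0.11 ]
dial in side [289.38988216 225.73396113] key [254.41558085 227.40080241]
```

View pics/z2.png

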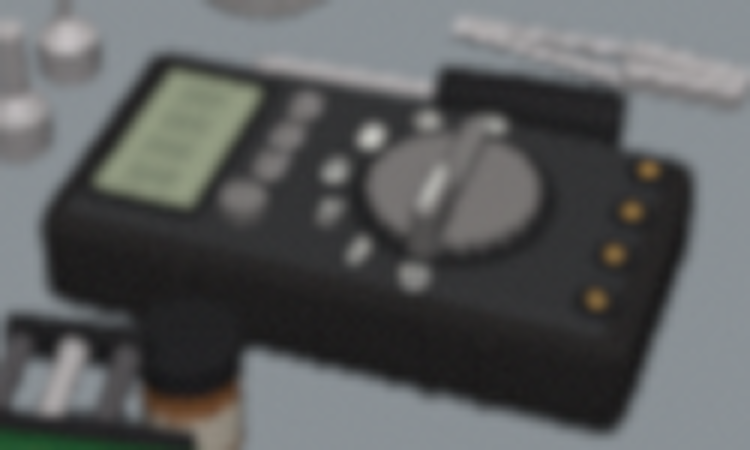

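```bash
python3 -m jog '[[[0,0,-0.01,0,0,0.17675],[0,0,-0.01,0,0,0.17675],[0,0,0,0,0,0.17675],[0,0,0,0,0,0.17675],[0,0,0,0,0,0.17675],[0,0,0,0,0,0.17675],[0,0,0,0,0,0.17675],[0,0,0,0,0,0.17675],[0,0,0,0,0,0]]]' 0 10; python3 -m jog '[[[-0.0267,0.0182,0,0,0,0],[-0.0267,0.0182,0,0,0,0],[-0.0267,0.0182,0,0,0,0],[-0.0267,0.0182,0,0,0,0],[-0.0267,0.0182,0,0,0,0],[-0.0267,0.0182,0,0,0,0],[-0.0267,0.0182,0,0,0,0],[-0.0267,0.0182,0,0,0,0],[-0.0267,0.0182,0,0,0,0],[-0.0267,0.0182,0,0,0,0],[0,0,0,0,0,0]]]'
python3 -c "
from plant import *
print(get_state()['q'])"
```

```text
clock: 1.23
tool_pos: [0.1421, 0.6083, 0.2582]
eef_rot: [0.732, 0.682, -0.0, 0.001]
contact_force: [-0.3, 0.5, 0.4]
opening: 0.016
finger_force: 0.0
clock: 2.6
tool_pos: [0.3055, 0.3268, 0.2589]
eef_rot: [0.733, 0.68, -0.0, 0.0]
contact_force: [1.8, 1.1, -0.5]
opening: 0.008
finger_force: 0.0
[-1.04831981  0.43822902  0.18497042  2.06277003 -0.1278126   0.65177324
 -0.85318793]
```

```bash
python3 -m jog '[[[-0.0267,0.0182,0,0,0,0],[-0.0267,0.0182,0,0,0,0],[-0.0267,0.0182,0,0,0,0],[-0.0267,0.0182,0,0,0,0],[-0.0267,0.0182,0,0,0,0],[-0.0267,0.0182,0,0,0,0],[-0.0267,0.0182,0,0,0,0],[-0.0267,0.0182,0,0,0,0],[-0.0267,0.0182,0,0,0,0],[-0.0267,0.0182,0,0,0,0],[0,0,0,0,0,0]]]'; python3 -m jog '[[[0,0,0.03,0,0,0],[0,0,0.03,0,0,0],[0,0,0.03,0,0,0],[0,0,0.02,0,0,0],[0,0,0,0,0,0],[0,0,0,0,0,0]]]'
python3 - <<'E'
from plant import *
import cv2
print(get_state()['q'],get_state()['tool_pos'])
a=snapshot("top")["frame"][130:290,180:370];b=snapshot("side")["frame"][150:310,190:380]
cv2.imwrite("pics/c1.png",cv2.resize(cv2.vconcat([a,b])[:,:,::-1],None,fx=1.85,fy=1.85,interpolation=cv2.INTER_CUBIC))
E
```

```text
clock: 3.98
tool_pos: [0.4678, 0.0484, 0.2587]
eef_rot: [0.733, 0.681, 0.0, 0.001]
contact_force: [0.0, 0.4, 0.4]
opening: 0.009
finger_force: 0.0
clock: 4.72
tool_pos: [0.4667, 0.0506, 0.1493]
eef_rot: [0.732, 0.682, 0.001, -0.0]
contact_force: [-0.3, -0.4, -0.1]
opening: 0.006
finger_force: 0.0
[-0.26173904  0.65218524  0.08913703  2.1198028  -0.15010741  0.37447585
 -0.12199791] [0.46671103 0.05056917 0.14925629]
```

View pics/c1.png

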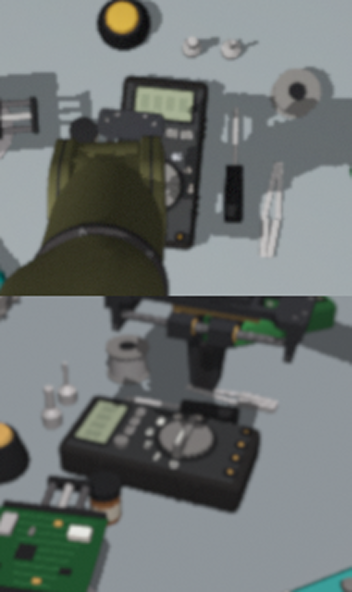

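The side view shows the closed fingers above the dial at about (205,380), and the dial is still visible at (187,435). Lowering on the near side of the tab.

```bash
python3 -m jog '[[[0,0,0.03,0,0,0],[0,0,0.03,0,0,0],[0,0,0.015,0,0,0],[0,0,0.01,0,0,0],[0,0,0.008,0,0,0],[0,0,0,0,0,0],[0,0,0,0,0,0]]]'
python3 - <<'E'
from plant import *
import cv2
from h import *
s=snapshot("side");print(pix(s,get_state()['tool_pos']))
b=s["frame"][170:270,205:345]
cv2.imwrite("pics/c2.png",cv2.resize(b[:,:,::-1],None,fx=4,fy=4,interpolation=cv2.INTER_CUBIC))
E
```

```text
clock: 5.7
tool_pos: [0.4667, 0.0495, 0.0561]
eef_rot: [0.732, 0.681, 0.0, 0.0]
contact_force: [1.1, -0.5, 0.0]
opening: 0.003
finger_force: 0.0
[298.28673402 235.30965444]
```

View pics/c2.png

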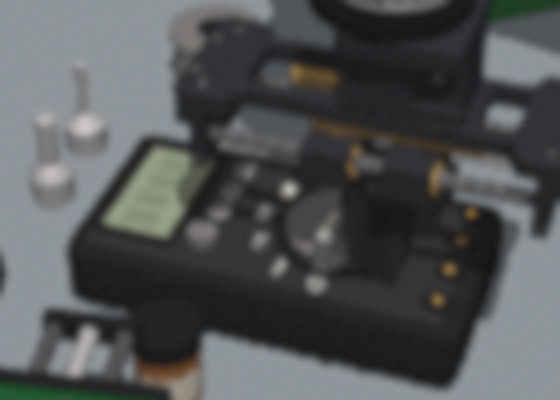

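Side crop: fingers at (380,240), just on the socket side of the tab at (325,235), clear of it. Pushing gently toward the display.

```bash
python3 -m jog '[[[0,0.003,0,0,0,0],[0,0.003,0,0,0,0],[0,0.003,0,0,0,0],[0,0.003,0,0,0,0],[0,0.003,0,0,0,0]]]'; python3 -m jog '[[[0,0.003,0,0,0,0],[0,0.003,0,0,0,0],[0,0.003,0,0,0,0],[0,0.002,0,0,0,0],[0,0,0,0,0,0]]]'
python3 - <<'E'
from plant import *
import cv2
s=snapshot("side")
b=s["frame"][170:270,205:345]
cv2.imwrite("pics/c3.png",cv2.resize(b[:,:,::-1],None,fx=4,fy=4,interpolation=cv2.INTER_CUBIC))
E
```

```text
clock: 6.38
tool_pos: [0.4811, 0.0488, 0.0556]
eef_rot: [0.732, 0.681, -0.0, -0.0]
contact_force: [-0.3, 0.7, 0.0]
opening: 0.009
finger_force: 0.4
clock: 7.0
tool_pos: [0.494, 0.0475, 0.0559]
eef_rot: [0.733, 0.681, 0.001, 0.001]
contact_force: [-0.1, -0.4, 0.6]
opening: 0.005
finger_force: 0.0
```

View pics/c3.png

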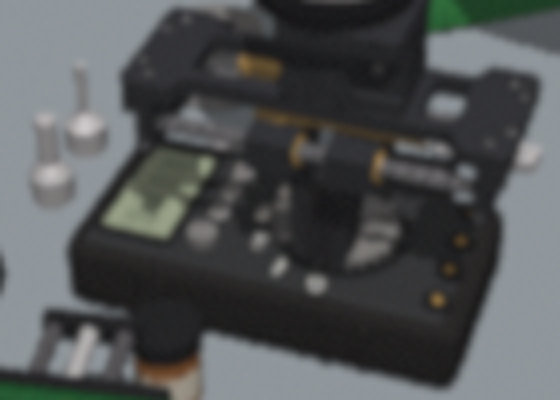

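```bash
python3 -m jog '[[[0,-0.008,0,0,0,0],[0,0,-0.025,0,0,0],[0,0,-0.025,0,0,0],[0.0085,0.0475,0,0,0,0],[0,0,0,0,0,0],[0,0,0,0,0,0]]]'
python3 - <<'E'
from plant import *
import cv2
s=snapshot("side")
b=s["frame"][170:270,205:345]
cv2.imwrite("pics/c4.png",cv2.resize(b[:,:,::-1],None,fx=4,fy=4,interpolation=cv2.INTER_CUBIC))
E
```

```text
clock: 7.8
tool_pos: [0.5311, 0.0531, 0.1054]
eef_rot: [0.732, 0.681, -0.001, -0.001]
contact_force: [-0.3, 0.3, -0.9]
opening: 0.008
finger_force: 0.0
```

View pics/c4.png

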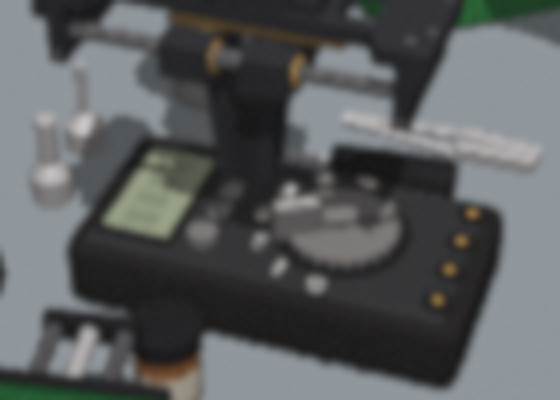

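```bash
python3 - <<'E'
from plant import *
from h import *
s=snapshot("side");D=np.array([.492,.02])
for k in range(5):
    q=k*np.pi/6;h=np.radians(90-4.2)-q
    u=np.array([np.cos(h),np.sin(h)])
    print(k,[((pix(s,[*(D+r*u),z])-[205,170])*4+1.5).round() for r,z in((.037,.07),(.012,.07),(.0437,.046))])
print(((pix(s,get_state()['tool_pos'])-[205,170])*4+1.5).round())
E
```

```text
0 [array([318., 242.]), array([333., 211.]), array([313., 286.])]
1 [array([286., 228.]), array([323., 207.]), array([276., 269.])]
2 [array([269., 206.]), array([317., 200.]), array([257., 243.])]
3 [array([272., 183.]), array([318., 193.]), array([260., 216.])]
4 [array([293., 164.]), array([324., 187.]), array([284., 194.])]
[249. 169.]
```

Tab top line at (275,212)–(320,203) matches stop 2 (predicted (269,206)–(317,200)). Lower to its left and push right.

```bash
python3 -m jog '[[[0.002,0.003,0.02,0,0,0],[0,0,0.018,0,0,0],[0,0,0.011,0,0,0],[0,0,0,0,0,0],[0,0,0,0,0,0]]]'; python3 -m jog '[[[-0.003,0,0,0,0,0],[-0.003,0,0,0,0,0],[-0.003,0,0,0,0,0],[-0.003,0,0,0,0,0],[-0.003,0,0,0,0,0],[-0.003,0,0,0,0,0]]]';  python3 -m jog '[[[-0.003,0,0,0,0,0],[-0.003,0,0,0,0,0],[-0.003,0,0,0,0,0],[-0.003,0,0,0,0,0],[-0.002,0,0,0,0,0],[-0.002,0,0,0,0,0],[0,0,0,0,0,0],[0,0,0,0,0,0]]]'
```

```text
clock: 8.52
tool_pos: [0.5356, 0.0549, 0.0568]
eef_rot: [0.732, 0.681, 0.0, 0.0]
contact_force: [0.4, 0.9, 0.2]
opening: 0.003
finger_force: 0.0
clock: 9.28
tool_pos: [0.5331, 0.0358, 0.0565]
eef_rot: [0.733, 0.681, -0.001, -0.0]
contact_force: [-0.6, 0.5, -0.1]
opening: 0.006
finger_force: 0.0
clock: 10.28
tool_pos: [0.5331, 0.021, 0.0567]
eef_rot: [0.732, 0.681, 0.0, 0.0]
contact_force: [0.1, 0.1, 0.1]
opening: 0.01
finger_force: 0.0
```

```bash
python3 -m jog '[[[0.01,0,0,0,0,0],[0,0,-0.025,0,0,0],[0,0,-0.02,0,0,0],[0.016,0.026,0,0,0,0],[0,0,0,0,0,0],[0,0,0,0,0,0]]]'
python3 - <<'E'
from plant import *
import cv2
from h import *
s=snapshot("side");D=np.array([.492,.02])
for k in (3,4,5):
    h=np.radians(85.8-30*k);u=np.array([np.cos(h),np.sin(h)])
    print(k,[((pix(s,[*(D+r*u),.07])-[205,170])*4+1.5).round() for r in(.037,.012)])
print(((pix(s,get_state()['tool_pos'])-[205,170])*4+1.5).round())
b=s["frame"][170:270,205:345]
cv2.imwrite("pics/c5.png",cv2.resize(b[:,:,::-1],None,fx=4,fy=4,interpolation=cv2.INTER_CUBIC))
E
```

```text
clock: 11.02
tool_pos: [0.5599, 0.0454, 0.1014]
eef_rot: [0.732, 0.681, -0.001, -0.0]
contact_force: [1.1, 0.5, -0.7]
opening: 0.01
finger_force: 0.0
3 [array([272., 183.]), array([318., 193.])]
4 [array([293., 164.]), array([324., 187.])]
5 [array([325., 155.]), array([335., 183.])]
[198. 157.]
```

View pics/c5.png

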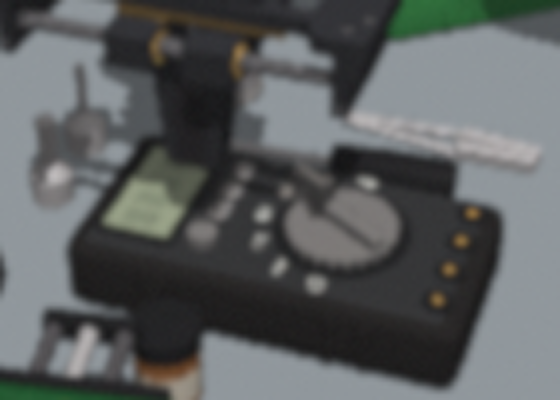

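The tab at (298,168)–(328,190) is in stop 4 (predicted (293,164)–(324,187), same small offset as before). The key is still at (202,232). Pressing it.

```bash
python3 -m jog '[[[0,0,0.02,0,0,0],[0,0,0.018,0,0,0],[0,0,0.008,0,0,0],[0,0,0.003,0,0,0],[0,0,0.002,0,0,0],[0,0,0.0016,0,0,0],[0,0,0,0,0,0],[0,0,0,0,0,0]]]'
```

```text
clock: 12.08
tool_pos: [0.5604, 0.0449, 0.0495]
eef_rot: [0.732, 0.681, -0.0, -0.0]
contact_force: [-3.5, -0.8, 6.4]
opening: 0.008
finger_force: 2.9
```

```bash
python3 -m jog '[[[0,0,0.0005,0,0,0],[0,0,0,0,0,0]]]'; python3 -m jog '[[[0,0,-0.005,0,0,0],[0,0,-0.02,0,0,0],[0,0,-0.03,0,0,0],[0,0,-0.04,0,0,0],[0,-0.03,-0.02,0,0,0],[0,-0.04,0,0,0,0],[0,-0.04,0,0,0,0],[0,0,0,0,0,0],[0,0,0,0,0,0]]]'
python3 - <<'E'
from plant import *
import cv2
s=snapshot("side")
b=s["frame"][170:270,205:345]
cv2.imwrite("pics/c6.png",cv2.resize(b[:,:,::-1],None,fx=4,fy=4,interpolation=cv2.INTER_CUBIC))
E
```

```text
clock: 12.32
tool_pos: [0.5605, 0.0449, 0.0494]
eef_rot: [0.732, 0.681, -0.0, -0.0]
contact_force: [-4.9, -0.6, 8.7]
opening: 0.003
finger_force: 4.8
clock: 13.45
tool_pos: [0.4531, 0.0534, 0.164]
eef_rot: [0.732, 0.681, 0.001, 0.001]
contact_force: [-0.1, 0.4, 0.8]
opening: 0.007
finger_force: 0.0
```

View pics/c6.png

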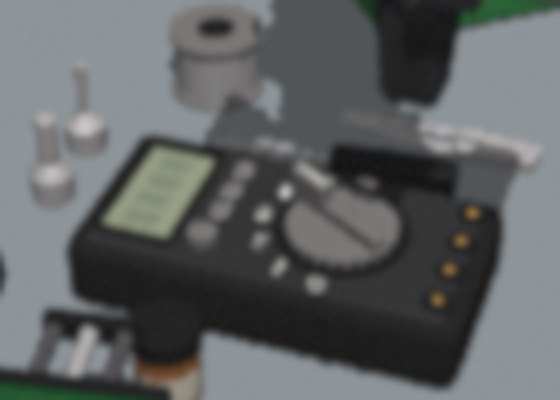

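The tab is still on diode at (312,178), the key is up at (202,232) and the meter hasn't moved. The sideways force during the press suggests the finger may have brushed the display bezel. I'll press once more, 7 mm closer to the dial, to be certain.

```bash
python3 -m jog '[[[0,0.04,0,0,0,0],[0,0.04,0,0,0,0],[0,0.023,0.02,0,0,0],[0,0,0.04,0,0,0],[0,0,0.03,0,0,0],[0,0,0.012,0,0,0],[0,0,0.006,0,0,0],[0,0,0.003,0,0,0],[0,0,0.002,0,0,0],[0,0,0,0,0,0],[0,0,0,0,0,0]]]'; python3 -m jog '[[[0,0,0.0015,0,0,0],[0,0,0,0,0,0],[0,0,0,0,0,0]]]'
```

```text
clock: 14.88
tool_pos: [0.5547, 0.0456, 0.0513]
eef_rot: [0.732, 0.681, 0.001, 0.001]
contact_force: [1.0, -1.5, 2.4]
opening: 0.007
finger_force: 1.3
clock: 15.25
tool_pos: [0.5547, 0.0456, 0.0494]
eef_rot: [0.732, 0.681, 0.001, 0.001]
contact_force: [1.4, -0.4, 5.6]
opening: 0.003
finger_force: 2.6
```

```bash
python3 -m jog '[[[0,0,0.0008,0,0,0],[0,0,0,0,0,0]]]'; python3 -m jog '[[[0,0,-0.005,0,0,0],[0,0,-0.02,0,0,0],[0,0,-0.04,0,0,0],[0,0,-0.04,0,0,0],[0,0,-0.04,0,0,0],[0,-0.04,0,0,0,0],[0,-0.04,0,0,0,0],[0,-0.03,0,0,0,0],[0,0,0,0,0,0],[0,0,0,0,0,0],[0,0,0,0,0,0]]]'
python3 - <<'E'
from plant import *
import cv2,numpy as np
a=snapshot("side")["frame"];b=cv2.imread("pics/c6.png")
c=cv2.resize(a[170:270,205:345][:,:,::-1],None,fx=4,fy=4,interpolation=cv2.INTER_CUBIC)
d=cv2.absdiff(c,b).max(2)
print("tab/dial diff",d[150:280,270:410].mean(),"key/face",d[150:260,110:260].mean(),"front",d[290:390,80:450].mean())
E
```

```text
clock: 15.5
tool_pos: [0.5547, 0.0456, 0.0493]
eef_rot: [0.732, 0.681, 0.001, 0.001]
contact_force: [-0.6, 0.7, 11.4]
opening: 0.005
finger_force: 5.7
clock: 16.88
tool_pos: [0.4454, 0.0536, 0.1932]
eef_rot: [0.733, 0.681, 0.0, 0.0]
contact_force: [0.8, -0.7, -0.2]
opening: 0.002
finger_force: 0.0
tab/dial diff 3.3314835164835164 key/face 1.2820606060606061 front 1.2928648648648648
```

```bash
python3 -c "
from plant import *
print(finish_job())"
```

```text
the job is handed in; nothing more can be done
None
```

The dial is in the diode stop, and the select key was pressed to its bottom stop and released; I pressed it twice because the first press may have touched the display bezel. The meter hadn't visibly moved, and the job is handed in.

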